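Shut the prop bin, lid the conjuring tin, raise the outer lid alone

TASK

The tilting steel bin under the props shelf hangs open towards the blue conjuring tin: push it fully home so it clicks shut, then pick up the nested pair of lids by the black knob and lower them together onto the tin until they seat, without dropping them. Then lift the red outer lid alone by its yellow collar, leaving the brass inner lid seated and undisturbed, and finish while still holding the outer lid, level and still, directly over the tin and entirely above the black knob. Leave the tin where it stands and do not disturb the other props.

Things in the scene. Friction and masses are not known exactly. Their poses are not given: they have to be found in the camera images.
- shelf: Low pine shelf unit fixed on the bench, 640 mm wide (y). Origin: on the bench below the middle of the SHUT bin's front face; +x points into the shelf (the way the bin is pushed), z up. Shut, the bin's front is upright in plane x = 0, y -150 to 150, z 18 to 125 mm. Board top at z = 148 mm, from 51 mm behind that plane; props on it (skull, apple, pot, trumpet) stand 75 mm or more behind it.
- bin (a joint): Tilt (rad) of the galvanised steel bin, 300 mm wide, about a line along the shelf's y at x = 0, z = 18 mm of the shelf frame. 0 = shut; grows as its top swings out towards the robot, up to 0.95. Stays where it is left. A push of 1 to 3 N on the rim moves it, but 5 to 8 N are needed from about 0.13 rad, where a spring detent begins; past about 0.06 rad it clicks home to 0 against a firm stop.
- bin_rim (a point): Middle of the upper edge of the bin's front, a rolled rim 8 mm thick (reaching 2 mm ahead of the front face), 107 mm from the pivot line. When the bin is shut it lies at x = 2, z = 125 mm of the shelf frame. Moves with the bin.
- tin: Blue open round tin standing loose on the bench in front of the bin; outside radius 50 mm, inside radius 47 mm, height 60 mm, 0.8 kg. Origin: centre of its underside, z up.
- inner_lid: Brass inner lid, 0.16 kg. Origin: centre of its underside, z up. Plug radius 44.5 mm, z 0 to 10 (chamfered, drops into the tin); flange radius 50, z 10 to 14, sits on the tin's rim; stem radius 10; black knob radius 13, z 38 to 66 (top), poking up through the outer lid's collar. Seated, its origin is 50 mm above the tin's. Starts on the bench, nested in the outer lid.
- outer_lid: Red outer lid, 0.14 kg, lying loose on the inner lid's flange. Origin: centre of its skirt's lower edge, z up. Skirt outer radius 57, inner 54 mm; flat top's upper face at z = 16; round yellow collar to lift it by: outer radius 22, inner 16, z 16 to 36. Nested, its origin is 2 mm above the inner lid's; lifting the knob carries both. Must rise 64 mm straight up to clear the knob.
- flowerpot: Clay flowerpot, 80 mm high, loose on the shelf. Origin: underside centre. Leave alone.
- apple: Painted red wooden apple, 72 mm across, loose on the shelf. Origin: underside centre. Leave alone.
- goblet: Steel stage goblet, 68 mm across, 105 mm high, loose on the bench. Origin: underside centre. Leave alone.
- tape: Black roll of tape lying on the bench, 100 mm across, 24 mm high. Origin: underside centre. Leave alone.
- handbell: Brass handbell with dark wooden handle, 68 mm across, 100 mm high, standing on the bench. Origin: underside centre. Leave alone.
Things that resemble listed ones, but are neither listed nor needed, are in the scene too. Leave any purple look-alike of the inner_lid alone. What is shaped like the tin but turquoise is not meant.

How it is judged:
By the outcome, as a careful person would: the job done as asked, in the order asked, and still so for the second after the job is handed in, while the arm keeps its last pose, push and grip.
It also fails if it takes over 64 s, if anything falls off the work surface, if the arm or the gripper's body presses on something with over 40 N, if the wrist force passes 120 N, or if a joint passes its speed limit or range.

ROBOT

A 6-joint arm with a two-finger parallel gripper is mounted at the origin on the work surface. World frame = base frame: x ahead of the robot, y to its left, z up, the work surface at z = 0. Lengths are in m, angles in degrees, forces in N, time in s.
With the tool pointing down it reaches from about 0.25 to 0.8 m from the base axis. Payload 3.9 kg.
Tool frame: the origin (TCP) lies at the very end of the fingers, on their centre line; the grasp point (between the pads) lies 19 mm behind it; z points along the fingers, y is the line along which they close (so a half turn about z gives the same grasp; the last joint's range is limited). The gripper opens to 85 mm and grips with 20 to 120 N. Pads are 22 mm wide; open, the fingers measure 114 mm over their backs; the gripper's body (76 mm by 85 mm) begins 54 mm behind the grasp point. The pads swing forward as they close: fully open they stand 13 mm farther back than shut.
Start: joints at [-65.604, 14.897, -7.913, 67.191, 0, 90], TCP at [0.217, -0.478, 0.231] pointing down, gripper open.
Joint ranges: [-159.42, 159.42], [-47.68, 98.78], [-73.54, 78.23], [-108.79, 121.32], [-90, 84.71], [-180, 180]. Speed limits (degrees/s): [147.25, 147.25, 180, 180, 180, 180].

INTERFACE

Orientations are given as [roll, pitch, yaw] about the fixed x, y, z axes, in that order (R = Rz(yaw) Ry(pitch) Rx(roll)).
In Python, from workcell import observe, read_camera, calibration, workorder gives the robot as it stands.
- The arm moves only by the tool apply_moves, never from a script. Its argument "series" is a list of rows, each a list of 5 numbers: the shift along the tool's x, y, z in cm, then the turn about the tool's z in rad, then the closure, from 0 (fully open) to 1 (shut). A call has 1 to 20 rows; each row is the pose to reach, as a shift and turn from the pose commanded when the call began, along the tool's axes at that moment; what a row does not reach only later rows make up. A row lasts 1/8 s, in which the tool goes at most 62.5 mm and 10.7 degrees, less where a joint would pass 70% of its speed; a pose out of reach is approached as far as the arm can. A call with a gripper value outside its range is refused whole. The fingers move at their own pace and stop on an object; "newtons" is the grip in N (left out, the last holds). Time passes only in rows, so rows that repeat a pose let the fingers close. It gives the time, the measured TCP pose, the force, the opening and the grip force at its end, in the units of the state.
- observe(): the state, without advancing time (a new reading comes with each control period).
- read_camera(name): name is "side" or "top"; returns the picture (400x640x3 uint8, red, green, blue); there is no depth.
- calibration(name): a dict with "fx", "fy", "cx", "cy" (pixels), "xyz" and "attitude" of the camera in the world. Camera axes: x right, y down, z forward; pixel columns grow to the right and rows downward; lengths in m; the calibration is good to about 2 mm. A picture is of the moment at which its call begins. calibration takes no time and is no camera call.
- workorder.hand_in(): hands the job in; it is judged then, once.
The state is a dict: "clock": time; "q": joint angles; "joint_velocities": joint speeds; "tau": joint torques, N m; "position": TCP position; "eef_rot": TCP orientation; "force": force on the tool from outside, world axes, zero at the start; "moment": the same for the moment, N m; "width": opening from 0.0 (shut) to 1.0 (fully open); "grasp_force": force on a finger pad.
Only numpy, scipy, OpenCV 4.12 (cv2) and the standard library are available. Lean on these libraries where they do the work, as an engineer would, in place of code of your own. Each camera call takes 0.05 s, during which the arm holds its last target. There are 200 camera calls.

## Working session

There is one attempt and no reset: what is moved stays moved. The work goes in short steps, Python scripts to look and compute and a tool call to move; the robot and the scene stay as the last step left them, time stands still between calls to the robot, and variables do not carry over. Pictures are saved under pics/ and viewed, at most 10 in all, crops included, and the job is handed in when it is done.

Besides the shell and the picture viewer there is one more tool, called after "Emit:" as name(argument=value, ...) on one line, values as JSON. apply_moves: Moves the arm, as the interface text tells. Its arguments: {"type":"object","properties":{"series":{"type":"array","items":{"type":"array","items":{"type":"number"}}},"newtons":{"type":"number"}},"required":["series"]}

```bash
mkdir -p pics
python3 - <<'E'
from workcell import *
import cv2
s=observe(); print({k:s[k] for k in('clock','position','eef_rot','width','force')})
for n in('side','top'):
    print(n,calibration(n)); cv2.imwrite(f'pics/{n}0.png',read_camera(n)[:,:,::-1])
E
```

```text
{'clock': 0.0, 'position': array([ 0.21655504, -0.47750371,  0.23046501]), 'eef_rot': array([-1.79887320e+02,  1.03331150e-03,  2.43936301e+01]), 'width': 1.0001355569795, 'force': array([0.4154233 , 0.69384162, 0.27434933])}
side {'fx': 476.9449890942353, 'fy': 476.9449890942353, 'cx': 309.33590466720125, 'cy': 200.89611698320934, 'xyz': array([0.38266939, 1.09341264, 0.94688828]), 'attitude': array([-125.81837518,   -0.87812098, -170.98879884])}
top {'fx': 489.49904549917613, 'fy': 489.49904549917613, 'cx': 319.1567652175103, 'cy': 195.49759472709286, 'xyz': array([ 0.21907868, -0.00515362,  1.7169492 ]), 'attitude': array([-168.23929353,   -0.28871792,  -92.01842849])}
```

View pics/top0.png

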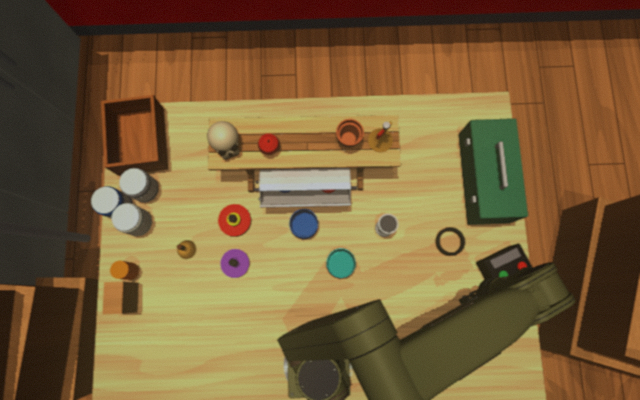

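View pics/side0.png

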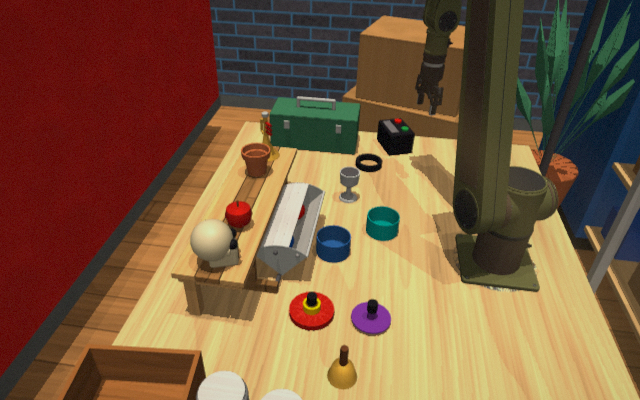

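Top view: the nested red lids with yellow collar and black knob are at (234,220), and the purple look-alike is at (235,263). The blue tin is at (304,224), the turquoise one at (341,264). The bin hangs open at cols 260–351, rows 170–207. The lids meant are the red ones (yellow collar) and the tin meant is the blue one nearest the bin. I'll confirm both in a crop.

```bash
cat > h.py <<'E'
import numpy as np, cv2
from workcell import *
from scipy.spatial.transform import Rotation as R
def ray(n,uv):
    c=calibration(n); uv=np.atleast_2d(uv).astype(float)
    d=np.c_[(uv[:,0]-c['cx'])/c['fx'],(uv[:,1]-c['cy'])/c['fy'],np.ones(len(uv))]
    return np.array(c['xyz']),R.from_euler('xyz',c['attitude'],degrees=True).apply(d)
def onz(n,uv,z):
    o,d=ray(n,uv); return o+d*((z-o[2])/d[:,2])[:,None]
def proj(n,p):
    c=calibration(n); q=R.from_euler('xyz',c['attitude'],degrees=True).inv().apply(np.atleast_2d(p)-c['xyz'])
    return np.c_[c['fx']*q[:,0]/q[:,2]+c['cx'],c['fy']*q[:,1]/q[:,2]+c['cy']]
def mask(img,lo,hi,box):
    h=cv2.cvtColor(img,cv2.COLOR_RGB2HSV); m=cv2.inRange(h,lo,hi); k=np.zeros_like(m)
    x0,y0,x1,y1=box; k[y0:y1,x0:x1]=m[y0:y1,x0:x1]; return k
def circ(n,m,z):
    c=max(cv2.findContours(m,cv2.RETR_EXTERNAL,cv2.CHAIN_APPROX_NONE)[0],key=cv2.contourArea)[:,0]
    p=onz(n,cv2.convexHull(c)[:,0],z)[:,:2].astype(np.float32)
    (x,y),r=cv2.minEnclosingCircle(p); a=np.c_[2*p,np.ones(len(p))]
    s=np.linalg.lstsq(a,(p**2).sum(1),rcond=None)[0]
    return np.round([x,y,r,s[0],s[1],np.sqrt(s[2]+s[0]**2+s[1]**2)],4)
E
python3 - <<'E'
from h import *
t=cv2.imread('pics/top0.png')[:,:,::-1].copy(); s=cv2.imread('pics/side0.png')[:,:,::-1].copy()
print('tin top',circ('top',mask(t,(100,90,40),(125,255,255),(280,200,330,245)),.06))
print('tin side',circ('side',mask(s,(100,90,40),(125,255,255),(310,220,356,265)),.06))
def red(i,b): return mask(i,(0,150,80),(8,255,255),b)|mask(i,(172,150,80),(180,255,255),b)
print('lid top',circ('top',red(t,(212,200,256,242)),.018)); print('lid side',circ('side',red(s,(285,285,340,330)),.018))
print('collar top',circ('top',mask(t,(20,120,100),(35,255,255),(220,206,248,234)),.038))
print('knob top',circ('top',mask(t,(0,0,0),(180,255,60),(224,208,244,230)),.066))
cv2.imwrite('pics/c1.png',cv2.resize(t[100:290,200:410,::-1],None,fx=3,fy=3,interpolation=cv2.INTER_CUBIC))
cv2.imwrite('pics/c2.png',cv2.resize(s[140:340,170:410,::-1],None,fx=3,fy=3,interpolation=cv2.INTER_CUBIC))
E
```

```text
tin top [0.4649 0.0303 0.0452 0.4638 0.0303 0.0436]
tin side [0.4647 0.0658 0.0775 0.4659 0.0666 0.069 ]
lid top [0.4952 0.2752 0.0566 0.4957 0.2749 0.0558]
lid side [0.4911 0.2837 0.0623 0.4921 0.2837 0.06  ]
collar top [0.4956 0.2747 0.0226 0.4957 0.2744 0.022 ]
knob top [0.4941 0.2725 0.0112 0.4937 0.2726 0.0093]
```

View pics/c1.png

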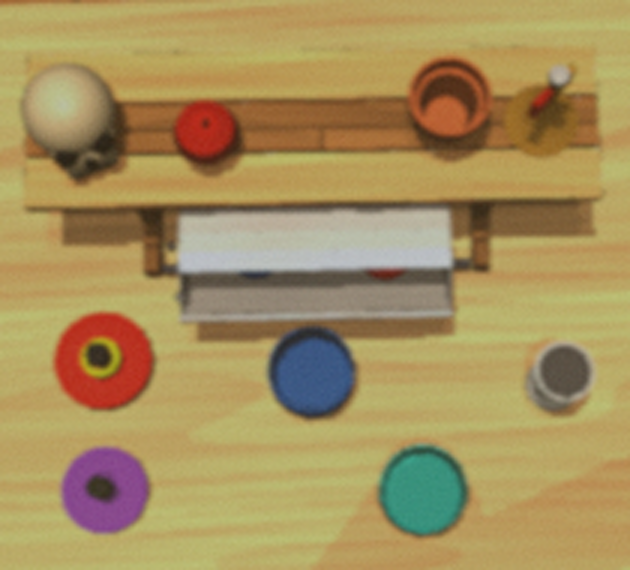

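View pics/c2.png

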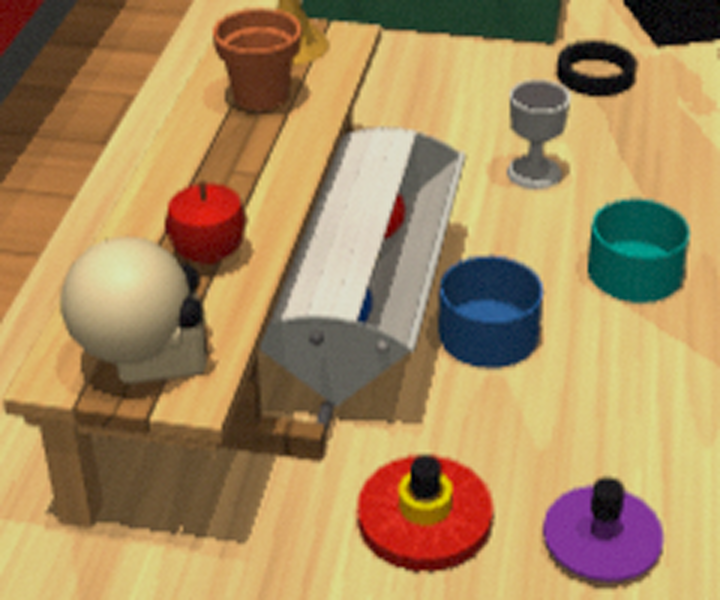

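The crop confirms both choices: red lid with yellow collar and black knob, and the blue tin in front of the bin. The bin's outer rim runs from (260.3,206.7) to (351,205) in the top view, and from (307,256.7) to (324.7,191.7) in the side view. The board's front edge runs from (209.3,169.7) to (400,166).

```bash
cat > m.py <<'E'
from h import *
def tri(a,b):
    o1,d1=ray('top',a);o2,d2=ray('side',b);d1=d1[0];d2=d2[0]
    k=np.linalg.lstsq(np.c_[d1,-d2],o2-o1,rcond=None)[0]; p=o1+k[0]*d1;q=o2+k[1]*d2
    return (p+q)/2,np.linalg.norm(p-q)
if __name__=='__main__':
    L,e1=tri((260.3,206.7),(307,256.7)); Rr,e2=tri((351,205),(324.7,191.7))
    print('rim L,R',L,Rr,e1,e2,np.linalg.norm(L-Rr))
    E=onz('top',[(209.3,169.7),(400,166)],.148); print('edge',E,np.linalg.norm(E[0]-E[1]))
    d=E[0]-E[1]; yaw=np.arctan2(-d[0],d[1]); print('yaw',np.degrees(yaw))
    ex=np.array([np.cos(yaw),np.sin(yaw),0]); O=E.mean(0)-.051*ex; O[2]=0; print('shelf O',O)
    for z in(.08,.1,.12):
        P=onz('top',[(305.6,205.8)],z)[0]; print(z,(P-O)@ex, 'r',np.hypot((P-O)@ex,z-.018))
    print('knob/tri', tri((233.5,219),(170+426/3,140+458/3)))
    t=cv2.imread('pics/top0.png')[:,:,::-1].copy(); s=cv2.imread('pics/side0.png')[:,:,::-1].copy()
    print(onz('top',[(304,208.7),(289.7,222),(318.3,222)],.06))
    print('tin floor side', onz('side',[(170+438/3,140+295/3),(170+542/3,140+295/3),(170+490/3,140+258/3),(170+490/3,140+364/3)],.06), onz('side',[(170+490/3,140+364/3)],0))
E
python3 m.py
```

```text
rim L,R [0.52291773 0.17410916 0.09553409] [ 0.51724069 -0.131219    0.09592908] 0.002994408183698638 0.004869399326912894 0.3053811898206077
edge [[ 0.64473555  0.33539937  0.148     ]
 [ 0.63600464 -0.29620154  0.148     ]] 0.6316612505862073
yaw -0.7919751344390086
shelf O [0.58937497 0.02030384 0.        ]
0.08 -0.06419222391515454 r 0.08924484080983806
0.1 -0.06792742616436279 r 0.10648068005659504
0.12 -0.0716626284135709 r 0.12465766045912116
knob/tri (array([0.49186361, 0.26929262, 0.06451177]), np.float64(0.0021895701042814165))
[[ 0.51899327  0.0280602   0.06      ]
 [ 0.47451355  0.07823728  0.06      ]
 [ 0.47114549 -0.01946074  0.06      ]]
tin floor side [[ 0.51420451  0.05519165  0.06      ]
 [ 0.41610812  0.03781294  0.06      ]
 [ 0.47175925 -0.00956284  0.06      ]
 [ 0.45403303  0.14193674  0.06      ]] [[4.58860946e-01 7.75672446e-02 1.11022302e-16]]
```

Emit:
apply_moves(series=[[6,-5.5,0,-0.15,0.3],[12,-11,0,-0.3,0.6],[18,-16.5,0,-0.45,1],[24,-22,0,-0.6,1],[30,-27.5,0,-0.75,1],[36,-33,0,-0.9,1],[42,-38.5,0,-1.05,1],[48.4,-44.2,0,-1.145,1],[48.4,-44.2,0,-1.145,1],[48.4,-44.2,0,-1.145,1],[48.4,-44.2,0,-1.145,1],[48.4,-44.2,0,-1.145,1],[48.4,-44.2,0,-1.145,1],[48.4,-44.2,0,-1.145,1]])

```text
clock: 1.85
position: [0.4744, 0.1232, 0.2313]
eef_rot: [-180.0, 0.0, 89.9]
force: [0.2, 0.5, -0.3]
width: -0.003
grasp_force: 0.0
```

Emit:
apply_moves(series=[[0,0,5,0,1],[0,0,10,0,1],[0,0,15,0,1],[0,0,15,0,1],[0,1,15,0,1],[0,2,15,0,1],[0,3,14.7,0,1],[0,4,14.4,0,1],[0,5,14,0,1],[0,6,13.6,0,1],[0,7,13.2,0,1],[0,7.6,13,0,1],[0,7.6,13,0,1]])

```text
clock: 3.48
position: [0.5522, 0.1245, 0.1015]
eef_rot: [179.9, -0.0, 90.0]
force: [-0.8, 1.5, 0.4]
width: 0.0
grasp_force: 0.0
```

Emit:
apply_moves(series=[[0,0.3,0,0,1],[0,0.6,0,0,1],[0,0.9,0,0,1],[0,1.2,0,0,1],[0,1.5,0,0,1],[0,1.7,0,0,1],[0,1.7,0,0,1]])

```text
clock: 4.35
position: [0.566, 0.1242, 0.1012]
eef_rot: [-179.8, 0.0, 90.0]
force: [-4.9, -0.3, 3.5]
width: -0.002
grasp_force: 2.4
```

Run:
```python
from h import *
cv2.imwrite('pics/s1.png',cv2.resize(read_camera('side')[140:340,170:410,::-1],None,fx=3,fy=3,interpolation=cv2.INTER_CUBIC))
```

```text
(no output)
```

View pics/s1.png

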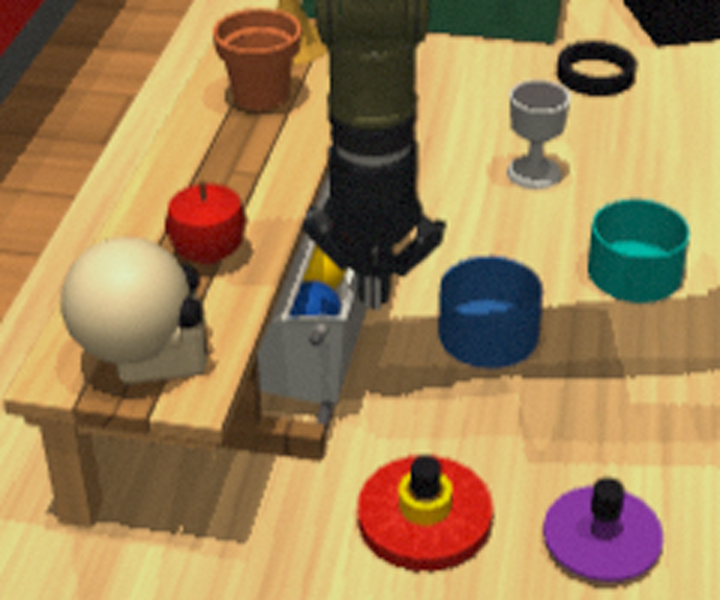

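The picture shows the fingers on the rim and the bin almost upright, with its end panel at (340–365, 310) leaning slightly. The tin and lids are untouched. Force is 5 N, so it is in the detent. I'll push on in small steps.

Emit:
apply_moves(series=[[0,0.3,0,0,1],[0,0.6,0,0,1],[0,0.8,0,0,1],[0,0.9,0,0,1],[0,0.9,0,0,1]])

```text
clock: 5.03
position: [0.5759, 0.1243, 0.1012]
eef_rot: [-179.9, -0.0, 90.0]
force: [-4.5, 0.6, 3.3]
width: 0.001
grasp_force: 2.7
```

Emit:
apply_moves(series=[[0,0.2,0,0,1],[0,0.4,0,0,1],[0,0.4,0,0,1]])

```text
clock: 5.4
position: [0.576, 0.1243, 0.1011]
eef_rot: [-179.5, -0.0, 90.0]
force: [-14.0, 0.3, 11.0]
width: 0.005
grasp_force: 7.0
```

Emit:
apply_moves(series=[[0,-1.5,0,0,1],[0,-4,0,0,1],[0,-6,-3,0,0.8],[0,-11,-7,0,0.5],[1.5,-16,-10,0,0],[3,-19,-11,0,0],[3,-19,-11,0,0],[3,-19,-11,0,0]])

```text
clock: 6.4
position: [0.3924, 0.1546, 0.2115]
eef_rot: [179.9, -0.0, 90.0]
force: [-0.7, 0.5, 0.3]
width: 0.999
grasp_force: 0.0
```

Run:
```python
from h import *
t=read_camera('top'); s=read_camera('side')
cv2.imwrite('pics/t2.png',t[:,:,::-1]);cv2.imwrite('pics/s2.png',s[:,:,::-1])
a=cv2.resize(t[140:260,200:400,::-1],None,fx=4,fy=4,interpolation=cv2.INTER_CUBIC)
cv2.imwrite('pics/c3.png',a)
def red(i,b): return mask(i,(0,150,80),(8,255,255),b)|mask(i,(172,150,80),(180,255,255),b)
print('lid top',circ('top',red(t,(212,200,256,242)),.018))
print('collar top',circ('top',mask(t,(20,120,100),(35,255,255),(220,206,248,234)),.038))
print('knob top',circ('top',mask(t,(0,0,0),(180,255,60),(224,208,244,230)),.066))
for lo in(20,40): print('tin',circ('top',mask(t,(95,60,lo),(130,255,255),(280,195,330,250)),.06))
print(observe()['position'],observe()['force'])
```

```text
Traceback (most recent call last):
  File "h.py", line 17, in circ
    c=max(cv2.findContours(m,cv2.RETR_EXTERNAL,cv2.CHAIN_APPROX_NONE)[0],key=cv2.contourArea)[:,0]
      ~~~^^^^^^^^^^^^^^^^^^^^^^^^^^^^^^^^^^^^^^^^^^^^^^^^^^^^^^^^^^^^^^^^^^^^^^^^^^^^^^^^^^^^
ValueError: max() iterable argument is empty
```

View pics/c3.png

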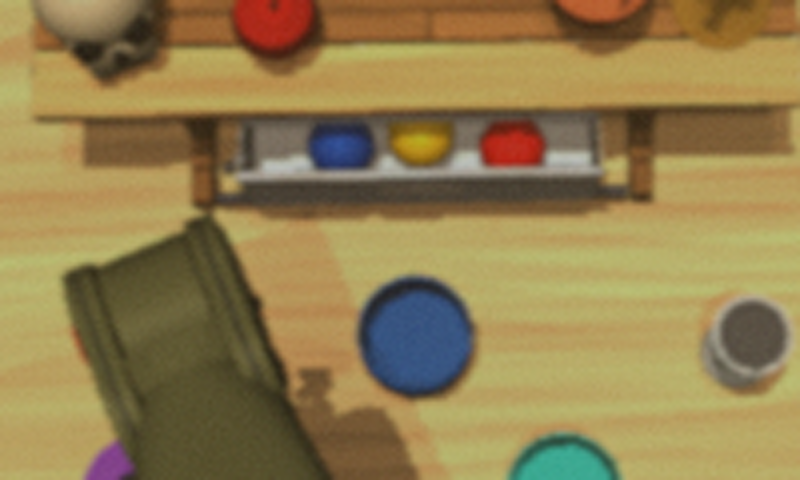

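The bin looks upright, with its rim at about (260–350, 184). The tin is at (304,224). The wrist hides the lid, so I'll use its first measurement.

Run:
```python
from h import *
t=cv2.imread('pics/t2.png')[:,:,::-1].copy()
for v in(183.5,184.5,185.5): 
    P=onz('top',[(305,v)],.125)[0]; print(v,P, 'front line if tilt small')
# projected rim front for tilt angles, O.x .589
for th in(0,.06,.13): print(th,proj('top',[[.589+.002-.004-.107*np.sin(th),.02,.018+.107*np.cos(th)]]))
h=cv2.cvtColor(t,cv2.COLOR_RGB2HSV)
m=(((h[...,0]>35)|(h[...,2]<70))*255).astype(np.uint8); k=np.zeros_like(m); k[203:245,284:324]=m[203:245,284:324]
k=cv2.morphologyEx(k,cv2.MORPH_OPEN,np.ones((3,3)))
c=max(cv2.findContours(k,0,1)[0],key=cv2.contourArea)[:,0]
print(c.min(0),c.max(0))
for cx in(.464,.467,.470):
    a=np.linspace(0,6.28,60); ps=[]
    for z in(0,.06): ps.append(proj('top',np.c_[cx+.05*np.cos(a),.03+.05*np.sin(a),0*a+z]))
    p=np.vstack(ps); print(cx,p.min(0).round(1),p.max(0).round(1))
# same predicted extents for lid
h0=cv2.imread('pics/top0.png')[:,:,::-1].copy()
m=mask(h0,(0,150,60),(8,255,255),(205,195,262,248))|mask(h0,(172,150,60),(180,255,255),(205,195,262,248))
c=max(cv2.findContours(m,0,1)[0],key=cv2.contourArea)[:,0]; print('lid',c.min(0),c.max(0))
p=np.vstack([proj('top',np.c_[.4955+.057*np.cos(a),.2747+.057*np.sin(a),0*a+z]) for z in(.002,.018)]);print(p.min(0),p.max(0))
```

```text
183.5 [0.59253374 0.02095033 0.125     ] front line if tilt small
184.5 [0.58910905 0.02105082 0.125     ] front line if tilt small
185.5 [0.58568728 0.02115122 0.125     ] front line if tilt small
0 [[305.33342608 185.10518996]]
0.06 [[305.39145203 186.99283039]]
0.13 [[305.46223508 189.22087178]]
[290 209] [317 238]
0.464 [289.3 210.1] [318.5 241.2]
0.467 [289.2 209.3] [318.5 240.3]
0.47 [289.2 208.4] [318.5 239.4]
lid [218 205] [250 235]
[217.87848418 203.82960955] [251.03533654 236.54248008]
```

Emit:
apply_moves(series=[[4,3.5,0,0,0],[8,7,0,0,0],[12,10.4,2,0,0],[12,10.4,6,0,0],[12,10.4,10,0,0],[12,10.4,13.5,0,0],[12,10.4,15.5,0,0],[12,10.4,16.8,0,0],[12,10.4,16.8,0,0],[12,10.4,16.8,0,0]])

```text
clock: 7.75
position: [0.496, 0.2746, 0.0439]
eef_rot: [179.9, -0.0, 90.0]
force: [0.1, 0.1, -0.0]
width: 0.999
grasp_force: 0.0
```

Run:
```python
from h import *
s=read_camera('side'); p=observe()['position']
print(p, proj('side',[p]), observe()['force'])
cv2.imwrite('pics/s3.png',cv2.resize(s[210:350,220:420,::-1],None,fx=4,fy=4,interpolation=cv2.INTER_CUBIC))
```

```text
[0.49607158 0.27475208 0.04426792] [[310.28602067 299.78029166]] [-0.70959336 -0.48373988 -0.95701344]
```

View pics/s3.png

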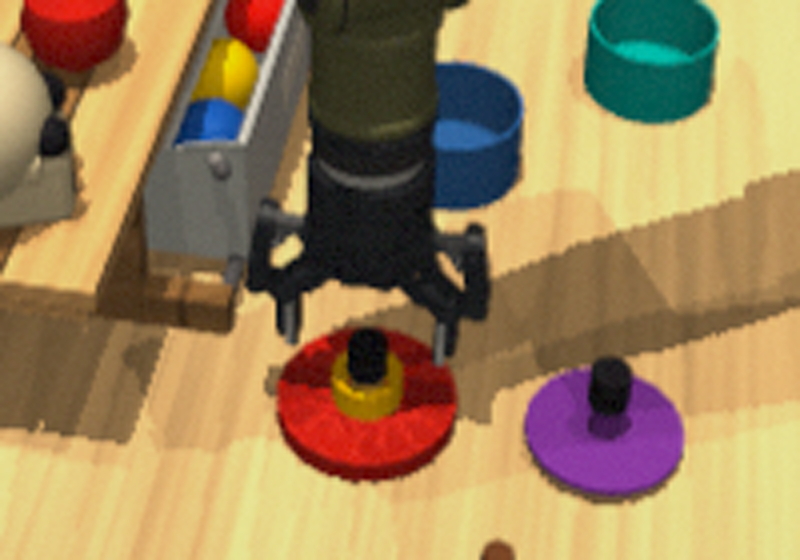

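The bin is shut, and the open fingers straddle the black knob at crop (367,350). Closing now.

Emit:
apply_moves(series=[[0,0,0,0,0.5],[0,0,0,0,0.8],[0,0,0,0,1],[0,0,0,0,1],[0,0,0,0,1],[0,0,0,0,1],[0,0,0,0,1],[0,0,0,0,1]], newtons=45)

```text
clock: 8.8
position: [0.4949, 0.2744, 0.0437]
eef_rot: [-180.0, -0.0, 90.0]
force: [-2.2, 0.3, 4.6]
width: 0.288
grasp_force: 44.3
```

Emit:
apply_moves(series=[[0,0,-1,0,1],[0,0,-3,0,1],[0,0,-6,0,1],[0,0,-9,0,1],[0,0,-11,0,1],[0,0,-12,0,1],[-1.5,-0.2,-12,0,1],[-4.5,-0.5,-12,0,1],[-8.5,-1,-12,0,1],[-12.5,-1.4,-12,0,1],[-16.5,-1.8,-12,0,1],[-20,-2.2,-12,0,1],[-22.5,-2.5,-12,0,1],[-24,-2.7,-12,0,1],[-24.5,-2.7,-12,0,1],[-24.5,-2.7,-12,0,1],[-24.5,-2.7,-12,0,1]])

```text
clock: 10.92
position: [0.4683, 0.03, 0.1632]
eef_rot: [180.0, -0.0, 90.1]
force: [0.2, -0.6, -3.1]
width: 0.29
grasp_force: 44.6
```

Run:
```python
from h import *
s=read_camera('side'); t=read_camera('top'); o=observe(); p=o['position']
print(p,o['eef_rot'],o['force'],o['width'])
m=mask(s,(0,150,60),(8,255,255),(290,150,380,262))|mask(s,(172,150,60),(180,255,255),(290,150,380,262))
c=max(cv2.findContours(m,0,1)[0],key=cv2.contourArea)[:,0]; print('red side',c.min(0),c.max(0))
a=np.linspace(0,6.28,90)
def ext(n,x,y,r,zs): q=np.vstack([proj(n,np.c_[x+r*np.cos(a),y+r*np.sin(a),0*a+z]) for z in zs]); return q.min(0).round(1),q.max(0).round(1)
z0=p[2]-.042
print('pred lid',ext('side',p[0],p[1],.057,(z0,z0+.014)))
m=mask(s,(95,60,20),(130,255,255),(295,180,375,270)); c=max(cv2.findContours(m,0,1)[0],key=cv2.contourArea)[:,0]; print('blue side',c.min(0),c.max(0))
print('pred tin',ext('side',.469,.03,.05,(0,.06)))
s0=cv2.imread('pics/side0.png')[:,:,::-1].copy();m=mask(s0,(95,60,20),(130,255,255),(312,220,375,270)); c=max(cv2.findContours(m,0,1)[0],key=cv2.contourArea)[:,0]; print('blue side0',c.min(0),c.max(0))
cv2.imwrite('pics/s4.png',cv2.resize(s[150:290,240:440,::-1],None,fx=4,fy=4,interpolation=cv2.INTER_CUBIC))
```

```text
[0.46823205 0.03000558 0.16326896] [ 1.79995483e+02 -1.18121839e-02  9.00668107e+01] [ 0.77395338 -0.65598656 -2.87763829] 0.2844377469062021
red side [315 204] [354 231]
pred lid (array([313.7, 202. ]), array([354.5, 230.7]))
blue side [317 229] [350 261]
pred tin (array([315. , 223.8]), array([350. , 261.7]))
blue side0 [316 226] [350 261]
```

View pics/s4.png

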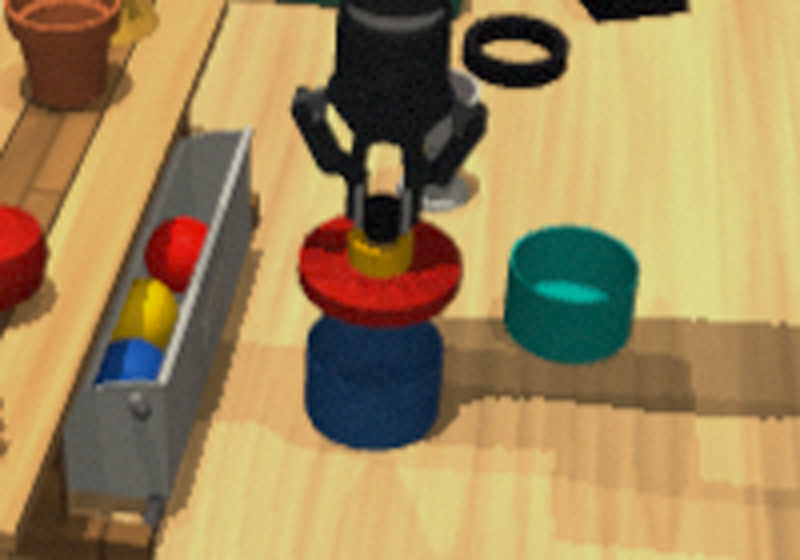

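Side view: both lids hang level over the tin, red at (334,218) and blue at (333,245), and the offset matches the prediction. Lowering.

Emit:
apply_moves(series=[[0,0,1.5,0,1],[0,0,3.5,0,1],[0,0,5,0,1],[0,0,5.7,0,1],[0,0,6,0,1],[0,0,6.2,0,1],[0,0,6.4,0,1],[0,0,6.4,0,1]])

```text
clock: 12.02
position: [0.4682, 0.0293, 0.0995]
eef_rot: [180.0, -0.0, 90.0]
force: [0.2, -0.4, -3.5]
width: 0.282
grasp_force: 44.6
```

Emit:
apply_moves(series=[[0,0,0.15,0,1],[0,0,0.3,0,1],[0,0,0.45,0,1],[0,0,0.5,0,1],[0,0,0.5,0,1]])

```text
clock: 12.65
position: [0.468, 0.0294, 0.0942]
eef_rot: [-180.0, -0.0, 90.0]
force: [0.2, -0.2, -3.8]
width: 0.287
grasp_force: 44.6
```

Emit:
apply_moves(series=[[0,0,0.05,0,1],[0,0,0.1,0,1],[0,0,0.1,0,1]])

```text
clock: 13.02
position: [0.4681, 0.0293, 0.0937]
eef_rot: [180.0, -0.0, 90.0]
force: [-1.9, -0.4, 1.4]
width: 0.291
grasp_force: 45.2
```

Emit:
apply_moves(series=[[0,0,0,0,0.68],[0,0,0,0,0.6],[0,0,0,0,0.4],[0,0,0,0,0.2],[0,0,0,0,0],[0,0,0,0,0],[0,0,0,0,0]])

```text
clock: 13.9
position: [0.4681, 0.0294, 0.0933]
eef_rot: [-180.0, -0.0, 90.0]
force: [-0.9, 0.5, -0.0]
width: 1.001
grasp_force: 0.0
```

Run:
```python
from h import *
s=read_camera('side'); o=observe(); p=o['position']
print(p,o['force'],o['width'])
m=mask(s,(0,150,60),(8,255,255),(290,150,380,262))|mask(s,(172,150,60),(180,255,255),(290,150,380,262))
c=max(cv2.findContours(m,0,1)[0],key=cv2.contourArea)[:,0]; print('red side',c.min(0),c.max(0))
a=np.linspace(0,6.28,90)
q=np.vstack([proj('side',np.c_[p[0]+.057*np.cos(a),p[1]+.057*np.sin(a),0*a+z]) for z in (.052,.068)]); print(q.min(0).round(1),q.max(0).round(1))
cv2.imwrite('pics/s5.png',cv2.resize(s[150:290,240:440,::-1],None,fx=4,fy=4,interpolation=cv2.INTER_CUBIC))
```

```text
[0.46809211 0.02933212 0.09330131] [ 0.11500272 -0.1336376   0.93401464] 0.9999369953504649
red side [314 222] [353 250]
[313.3 220.1] [352.9 249.6]
```

View pics/s5.png

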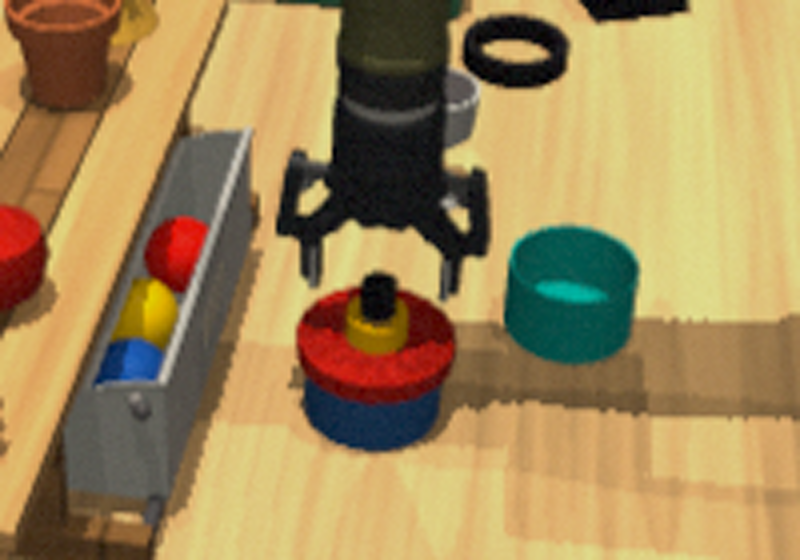

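The lids are seated level on the tin: red at (334,236) full-frame, collar at crop (377,325), midway between the open fingers. Next I grip the collar.

Emit:
apply_moves(series=[[0,0,1,0,0],[0,0,2,0,0],[0,0,2.4,0,0],[0,0,2.4,0,0.2],[0,0,2.4,0,0.35],[0,0,2.4,0,0.45],[0,0,2.4,0,0.6],[0,0,2.4,0,0.8],[0,0,2.4,0,0.8],[0,0,2.4,0,0.8]], newtons=30)

```text
clock: 15.2
position: [0.4683, 0.0294, 0.0699]
eef_rot: [180.0, -0.0, 90.0]
force: [-1.9, 0.4, 5.6]
width: 0.51
grasp_force: 30.6
```

Emit:
apply_moves(series=[[0,0,-0.3,0,0.8],[0,0,-0.8,0,0.8],[0,0,-1.5,0,0.8],[0,0,-2.2,0,0.8],[0,0,-3,0,0.8],[0,0,-3.8,0,0.8],[0,0,-4.6,0,0.8],[0,0,-5.4,0,0.8],[0,0,-6.2,0,0.8],[0,0,-7,0,0.8],[0,0,-7.8,0,0.8],[0,0,-8.4,0,0.8],[0,0,-8.8,0,0.8],[0,0,-9,0,0.8],[0,0,-9,0,0.8],[0,0,-9,0,0.8],[0,0,-9,0,0.8],[0,0,-9,0,0.8]])

```text
clock: 17.45
position: [0.468, 0.0293, 0.1592]
eef_rot: [-180.0, -0.0, 90.0]
force: [0.4, 1.1, -1.7]
width: 0.507
grasp_force: 30.7
```

Run:
```python
from h import *
s=read_camera('side'); o=observe(); print(o['position'],o['force'],o['width'],abs(o['joint_velocities']).max())
cv2.imwrite('pics/s6.png',cv2.resize(s[130:280,240:440,::-1],None,fx=4,fy=4,interpolation=cv2.INTER_CUBIC))
```

```text
[0.46799457 0.02931565 0.15918765] [-0.09974555 -0.34783351 -1.52703184] 0.5121046619069608 0.04344326793632354
```

View pics/s6.png

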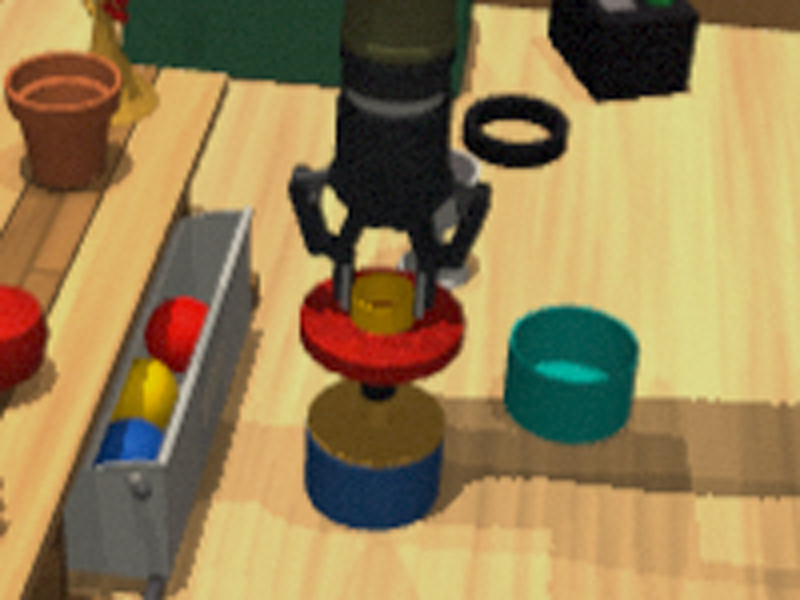

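The outer lid is held level at crop (382,325), 26 mm clear of the knob. The brass inner lid is seated on the tin and the bin is shut.

```bash
python3 -c "
from workcell import workorder; print(workorder.hand_in())"
```

```text
the job is handed in; nothing more can be done
None
```

The job is handed in after about 17.5 s, with the bin pushed shut and the brass inner lid seated on the blue tin; the red outer lid is held level over the tin, about 26 mm above the knob.

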